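# Unfired pots onto their matching drying stands

## Robot

A 6-joint arm with a two-finger parallel gripper is mounted at the origin on the work surface. World frame = base frame: x ahead of the robot, y to its left, z up, the work surface at z = 0. Lengths are in mm, angles in rad, forces in N, time in s.
With the tool pointing down it reaches from about 350 to 875 mm from the base axis. Payload 4.2 kg.
Tool frame: the origin (TCP) lies at the very end of the fingers, on their centre line; the grasp point (between the pads) lies 19 mm behind it; y points along the fingers, x is the direction in which the jaws open and shut, and the axes are right-handed (so a half turn about y gives the same grasp; the last joint's range is limited). The gripper opens to 85 mm and grips with 20 to 120 N. Pads are 22 mm wide; open, the fingers measure 114 mm over their backs; the gripper's body (76 mm by 85 mm) begins 54 mm behind the grasp point. The pads swing forward as they close: fully open they stand 13 mm farther back than shut.
Start: joints at [1.515, 0.385, 0.008, 0, -1.194, -0.259], TCP at [193.484, 594.275, 231.312] pointing down, gripper open.
Joint ranges: [-3.14, 3.14], [-1.21, 2.06], [-1.07, 1.41], [-3.16, 2.05], [-2.99, -0.16], [-3.1, 3.1]. Speed limits (rad/s): [2.79, 2.79, 3.14, 3.14, 3.14, 3.14].

## Interface

Orientations are given as a unit quaternion [w, x, y, z].
In Python, from plant import observe, camera, hand_in gives the robot as it stands.
- The arm moves only by the tool jog_arm, never from a script. Its argument "motion" is a list of rows, each a list of 7 numbers: the turn, a rotation vector about the tool's x, y, z in degrees, then the shift along the tool's x, y, z in m, then the finger opening in m, from 0 to 0.0854. In form: [[rx, ry, rz, dx, dy, dz, grip], ...]. A call has 1 to 12 rows; each row is the pose to reach, as a shift and turn from the pose measured when the call began, along the tool's axes at that moment; what a row does not reach only later rows make up. A row lasts 1/12 s, in which the tool goes at most 41.7 mm and 7.16 degrees, less where a joint would pass 70% of its speed; a pose out of reach is approached as far as the arm can. A call with a gripper value outside its range is refused whole. The fingers move at their own pace and stop on an object; the grip force is fixed at half the most. Time passes only in rows, so rows that repeat a pose let the fingers close. It gives the time, the measured TCP pose, the force and the opening at its end, in the units of the state.
- observe(): the state, without advancing time (a new reading comes with each control period).
- camera(name): name is "scene" or "top" or "wrist"; returns a dict with "pixels" (420x560x3 uint8, blue, green, red), "mtx" (3x3 intrinsics, pixels), "dist_coeffs" ([k1, k2, p1, p2, k3] as OpenCV has them; the pictures are not rectified), "rvec" (rotation vector, rad) and "tvec" (3), from world to camera coordinates, as OpenCV has them. Camera axes: x right, y down, z forward; pixel columns grow to the right and rows downward; lengths in mm; the calibration is good to about 2 mm. A picture is of the moment at which its call begins. There is no depth.
- hand_in(): hands the job in, once; it reports no verdict.
The state is a dict: "t": time; "qpos": joint angles; "joint_vel": joint speeds; "tau": joint torques, N m; "eef_pos": TCP position; "tool_rot": TCP orientation; "wrist_force": force on the tool from outside, world axes, zero at the start; "ft_torque": the same for the moment, N m; "grip_width": opening from 0.0 (shut) to 1.0 (fully open).
Only numpy, scipy, OpenCV 4.12 (cv2) and the standard library are available. Lean on these libraries where they do the work, as an engineer would, in place of code of your own. Each camera call takes 0.05 s, during which the arm holds its last target. There are 200 camera calls.

## Task

Set each of the four unfired pots on the white plaster stand whose brown outline has the shape of that pot's foot, standing centred on the outline and turned so that its sides run along the sides of the outline (the round one may face any way). The clay is fragile: keep the pots upright and set them down rather than dropping them, and leave the little green test cup and the blue dotted dish where they are.

Things in the scene. Friction and masses are not known exactly. Their poses are not given: they have to be found in the camera images.
- bottle: white bottle vase with black brush marks, loose, 0.2 to 0.35 kg, 115 mm tall: round foot and body 54 mm in diameter up to 55 mm, shoulder tapering to a straight round neck 28 mm in diameter from 78 mm to the top; black dot (mouth) on top. Solid. Origin at the centre of its foot, z up. Grip it by the neck
- tumbler: square blue-grey tumbler, loose, 0.15 to 0.27 kg, 52 x 52 mm and 80 mm tall, straight walls 6 mm thick, open at the top. Origin at the centre of its foot, x and y square to its walls, z up
- trough: oblong cream trough, loose, 0.15 to 0.27 kg, 90 mm long (x) by 46 mm wide (y) and 45 mm tall, straight walls 6 mm thick, open at the top. Origin at the centre of its foot, z up
- hexcup: six-sided terracotta cup, loose, 0.15 to 0.27 kg, 60 mm across the flats and 70 mm tall, straight walls 6 mm thick, open at the top. Origin at the centre of its foot, z up; x is square to one pair of flats, the other pairs at 60 and 120 degrees from it
- stand_round: fixed round white plaster stand, 124 mm in diameter, top face 14 mm above the table; origin at the centre of its underside, z up. A flush flat brown inlay centred on its top shows the foot outline of the bottle: a disc 64 mm in diameter
- stand_square: fixed round white plaster stand, 124 mm in diameter, top face 14 mm above the table; origin at the centre of its underside, z up. A flush flat brown inlay centred on its top shows the foot outline of the tumbler: a square of 62 mm, sides along x and y
- stand_oblong: fixed round white plaster stand, 124 mm in diameter, top face 14 mm above the table; origin at the centre of its underside, z up. A flush flat brown inlay centred on its top shows the foot outline of the trough: an oblong 100 mm along x by 56 mm along y
- stand_hex: fixed round white plaster stand, 124 mm in diameter, top face 14 mm above the table; origin at the centre of its underside, z up. A flush flat brown inlay centred on its top shows the foot outline of the six-sided cup: a hexagon 70 mm across its flats, x square to one pair of flats
- testcup: little green test cup, loose, about 44 mm in diameter and 40 mm tall, near the middle of the things; not to be disturbed. Origin at the centre of its foot. On the other side of it from the blue dish, about 190 mm away, stands a fixed small white plug (44 mm wide, 30 mm tall)
- dish: small round blue dish with white dots, loose, 58 mm in diameter and 14 mm tall, among the things; not to be disturbed. Origin at the centre of its underside. Along the far edge and the sides of the table, clear of the work, stand fixed plaster moulds up to 170 mm tall
Things that resemble listed ones, but are neither listed nor needed, are in the scene too. There is more than one size of the hexcup; the one meant has the size given above.

How it is judged (in metres and radians):
At the end, for the whole second after the job is handed in: Each pot upright (0.08 rad) and at rest on top of its own stand, centres within 12 mm, the square, oblong and six-sided ones within 0.21 rad of the outline's direction (any symmetric turn); the test cup and dish within 20 mm of where they began (horizontal distance between bottle and stand_round below 0.012 m and z of bottle in the frame of stand_round between 0.01 and 0.018 m and angle between each of bottle, tumbler, trough, hexcup's own z axis and vertical below 0.08 rad and linear speed of each of bottle, tumbler, trough, hexcup below 0.02 m/s and angular speed of each of bottle, tumbler, trough, hexcup below 0.2 rad/s and horizontal distance between tumbler and stand_square below 0.012 m and z of tumbler in the frame of stand_square between 0.01 and 0.018 m and (angle between the x axis of tumbler and the x axis of stand_square, either way round below 0.21 rad or angle between the x axis of tumbler and the x axis of stand_square, either way round above 1.361 rad) and horizontal distance between trough and stand_oblong below 0.012 m and z of trough in the frame of stand_oblong between 0.01 and 0.018 m and angle between the x axis of trough and the x axis of stand_oblong, either way round below 0.21 rad and horizontal distance between hexcup and stand_hex below 0.012 m and z of hexcup in the frame of stand_hex between 0.01 and 0.018 m and (angle between the x axis of hexcup and the x axis of stand_hex, either way round below 0.21 rad or angle between the x axis of hexcup and the x axis of stand_hex, either way round between 0.837 and 1.257 rad) and distance of each of testcup, dish from where it was at the start of the episode below 0.02 m); the robot touches nothing.
It fails at once if a pot is tipped by more than about 35 degrees (angle between any of bottle, tumbler, trough, hexcup's own z axis and vertical above 0.6 rad).
It fails at once if a pot is dropped or flung (faster than 0.7 m/s, a fall of about 25 mm, with no finger on it) ((linear speed of bottle above 0.7 m/s and contact force between bottle and the fingers below 0.01 N) or (linear speed of tumbler above 0.7 m/s and contact force between tumbler and the fingers below 0.01 N) or (linear speed of trough above 0.7 m/s and contact force between trough and the fingers below 0.01 N) or (linear speed of hexcup above 0.7 m/s and contact force between hexcup and the fingers below 0.01 N)).
It fails at once if the test cup is moved by more than 20 mm (distance of testcup from where it was at the start of the episode above 0.02 m).
It fails at once if the dish is moved by more than 20 mm (distance of dish from where it was at the start of the episode above 0.02 m).
It also fails if it takes over 120 s, if anything falls off the work surface, if the arm or the gripper's body presses on something with over 40 N, if the wrist force passes 120 N, or if a joint passes its speed limit or range.

## Working session

There is one attempt and no reset: what is moved stays moved. The work goes in short steps, Python scripts to look and compute and a tool call to move; the robot and the scene stay as the last step left them, time stands still between calls to the robot, and variables do not carry over. Pictures are saved under pics/ and viewed, about 12 in all and at most 16, crops included, and the job is handed in when it is done.

Besides the shell and the picture viewer there is one more tool, called after "Request:" as name([rows], argument=value, ...), one row to a line, values as JSON. jog_arm: Moves the arm, as the interface text tells. Its arguments: {"type":"object","properties":{"motion":{"type":"array","items":{"type":"array","items":{"type":"number"}}}},"required":["motion"]}

```bash
mkdir -p pics; ls
python3 - <<'E'
from plant import observe,camera
import cv2
s=observe();print(s)
for n in("top","scene"):
    c=camera(n);cv2.imwrite(f"pics/{n}0.png",c["pixels"]);print(n,c["mtx"],c["dist_coeffs"],c["rvec"],c["tvec"])
E
```

```text
pics
{'t': 0.0, 'qpos': array([ 1.51463536e+00,  3.85564483e-01,  6.62030320e-03, -5.00000735e-04,
       -1.19396934e+00, -2.58611181e-01]), 'joint_vel': array([ 0.00113556, -0.00228616, -0.00138036,  0.00086495,  0.00051102,
       -0.0006464 ]), 'tau': array([-8.87214956e-04, -3.92293561e+01,  1.88409001e+01,  4.18623537e+00,
       -4.54081179e-03, -7.15202191e-07]), 'eef_pos': array([193.29442581, 593.75095549, 230.21447123]), 'tool_rot': array([-0.41479816,  0.41599902, -0.57175049,  0.57270295]), 'wrist_force': array([-0.88797804,  0.2297004 , -0.53392382]), 'ft_torque': array([ 0.01469113, -0.03256958,  0.07448495]), 'grip_width': 1.001651212533411}
top [[398.04261176   0.         279.18944892]
 [  0.         398.04261176 209.08311435]
 [  0.           0.           1.        ]] [-0.07069227  0.          0.          0.          0.        ] [ 2.1606716  -2.10611267  0.21545378] [ -7.88501899 518.88137697 679.52135321]
scene [[467.68182789   0.         277.56034546]
 [  0.         467.68182789 208.10810441]
 [  0.           0.           1.        ]] [-0.1225793  0.         0.         0.         0.       ] [ 1.15505989  2.57547075 -0.75657761] [ 316.86751321 -297.67434766 1153.44146428]
```

View pics/top0.png

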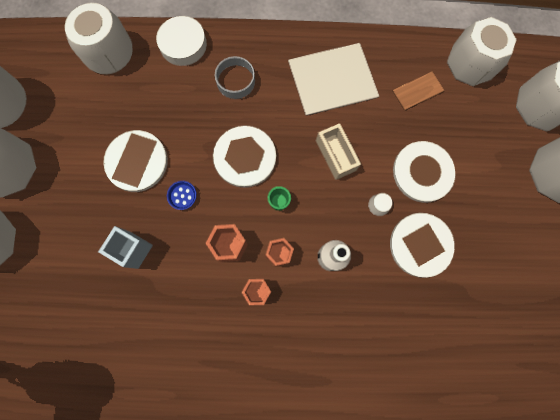

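View pics/scene0.png

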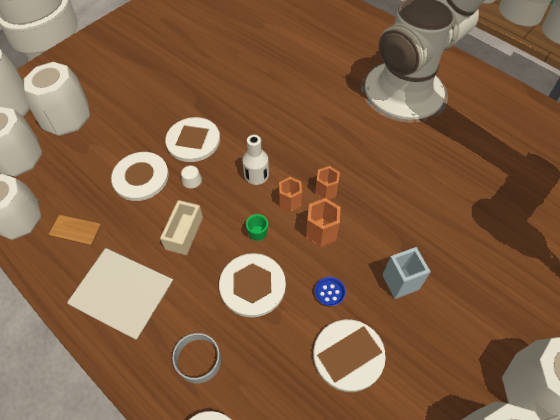

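The top view shows the stands: oblong (135,161), hex (245,155), round (425,171), square (422,245). The pots are the tumbler (122,246), large hexcup (226,242), bottle (335,255) and trough (338,151). The test cup is at (279,198), the dish at (182,196) and the plug at (380,204). The scene view agrees.

```bash
cat > h.py <<'E'
import numpy as np,cv2
from plant import observe,camera
def pose(c):
    R=cv2.Rodrigues(np.array(c["rvec"],float))[0];return R,-R.T@np.array(c["tvec"],float).ravel()
def toplane(c,px,z):
    px=np.asarray(px,float).reshape(-1,1,2)
    n=cv2.undistortPoints(px,c["mtx"],np.array(c["dist_coeffs"]))[:,0]
    R,o=pose(c);d=np.c_[n,np.ones(len(n))]@R
    return (o+d*((z-o[2])/d[:,2])[:,None])[:,:2]
def biggest(m):
    return max(cv2.findContours(m.astype(np.uint8),cv2.RETR_EXTERNAL,cv2.CHAIN_APPROX_NONE)[0],key=cv2.contourArea)
def rot(): # tool rotation
    from scipy.spatial.transform import Rotation as T
    w,x,y,z=observe()["tool_rot"];return T.from_quat([x,y,z,w]).as_matrix()
E
python3 - <<'E'
from h import *
c=camera("top");im=c["pixels"];print("cam",pose(c)[1], "tool R",rot().round(3))
hsv=cv2.cvtColor(im,cv2.COLOR_BGR2HSV)
white=((hsv[...,1]<70)&(hsv[...,2]>170))
for n,(u,v) in dict(oblong=(135,161),hex=(245,155),round=(425,171),square=(422,245)).items():
    m=np.zeros(white.shape,bool);m[v-38:v+38,u-38:u+38]=white[v-38:v+38,u-38:u+38]
    k=biggest(m);p=toplane(c,k,14).astype(np.float32);(cx,cy),r=cv2.minEnclosingCircle(p)
    f=np.zeros(m.shape,np.uint8);cv2.drawContours(f,[k],-1,1,-1);inn=cv2.erode(f,np.ones((5,5)))&~white
    q=toplane(c,biggest(inn),14).astype(np.float32);print(n,"stand",cx,cy,r,"inlay",cv2.minAreaRect(q))
    if n=="hex":
        a=cv2.approxPolyDP(q.reshape(-1,1,2),8,True)[:,0];e=np.roll(a,-1,0)-a;print(a.round(),np.degrees(np.arctan2(e[:,1],e[:,0])).round(),np.hypot(*e.T).round())
tiles=[cv2.resize(im[v-35:v+35,u-40:u+40],(400,300),interpolation=cv2.INTER_CUBIC) if 0 else cv2.resize(im[v-30:v+30,u-40:u+40],(400,300),interpolation=cv2.INTER_CUBIC) for u,v in((122,247),(226,242),(335,255),(338,151))]
cv2.imwrite("pics/crops.png",np.vstack([np.hstack(tiles[:2]),np.hstack(tiles[2:])]))
E
```

```text
cam [386.27632498  16.83996239 762.59841514] tool R [[-0.31  -0.     0.951]
 [-0.951 -0.002 -0.31 ]
 [ 0.002 -1.     0.   ]]
oblong stand 616.29833984375 291.9652099609375 61.95133972167969 inlay ((616.189453125, 292.2404479980469), (56.0614013671875, 99.48268127441406), 72.1993637084961)
hex stand 631.15869140625 76.48297882080078 61.846923828125 inlay ((631.8753662109375, 76.30015563964844), (69.5774154663086, 76.59439086914062), 15.398889541625977)
[[669.  64.]
 [657. 105.]
 [622. 113.]
 [594.  87.]
 [603.  50.]
 [643.  40.]] [ 106.  167. -136.  -76.  -15.   43.] [43. 36. 38. 38. 41. 36.]
round stand 611.2425537109375 -282.6260986328125 62.17119216918945 inlay ((612.00439453125, -282.7980651855469), (61.14530563354492, 62.42420959472656), 87.60911560058594)
square stand 464.2067565917969 -271.65167236328125 62.08490753173828 inlay ((464.1830749511719, -272.5617980957031), (61.39534378051758, 61.50471878051758), 29.811410903930664)
```

View pics/crops.png

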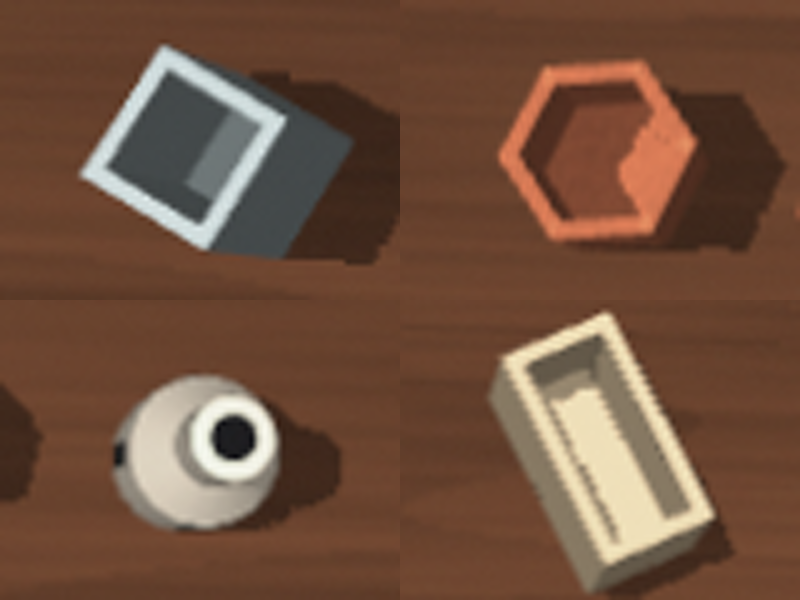

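The crops show bright rims that separate well from the walls and from their shadows, so I'll measure each at its own rim height.

Run:
```python
from h import *
c=camera("top");im=c["pixels"];hsv=cv2.cvtColor(im,cv2.COLOR_BGR2HSV)
def roi(u,v,m,r=30):
    o=np.zeros(m.shape,bool);o[v-r:v+r,u-r-8:u+r+8]=m[v-r:v+r,u-r-8:u+r+8];return o
V=hsv[...,2]; orange=(hsv[...,0]<15)&(hsv[...,1]>100)&(V>170)
for n,u,v,m,z in(("tumbler",122,247,V>150,80),("trough",338,151,V>195,45)):
    p=toplane(c,biggest(roi(u,v,m)),z).astype(np.float32);print(n,cv2.minAreaRect(p))
for n,u,v,z in(("hex",226,242,70),("small1",280,252,70),("small2",256,292,70)):
    q=toplane(c,biggest(roi(u,v,orange,23 if n=="hex" else 16)),z).astype(np.float32)
    a=cv2.approxPolyDP(cv2.convexHull(q).reshape(-1,1,2),6,True)[:,0];e=np.roll(a,-1,0)-a;M=cv2.moments(cv2.convexHull(q))
    print(n,M["m10"]/M["m00"],M["m01"]/M["m00"],"area->flats",np.sqrt(M["m00"]/0.866).round(1),np.degrees(np.arctan2(e[:,1],e[:,0])).round(),np.hypot(*e.T).round())
k=biggest(roi(341,252,V>215,14));print("bottle",cv2.minEnclosingCircle(toplane(c,k,115).astype(np.float32)))
k=biggest(roi(341,252,V<60,10));print("dot",cv2.minEnclosingCircle(toplane(c,k,115).astype(np.float32)))
g=(hsv[...,0]>45)&(hsv[...,0]<85)&(hsv[...,1]>100);b=(hsv[...,0]>105)&(hsv[...,0]<130)&(hsv[...,1]>130)
print("testcup",cv2.minEnclosingCircle(toplane(c,biggest(roi(279,198,g)),30).astype(np.float32)),"dish",cv2.minEnclosingCircle(toplane(c,biggest(roi(182,196,b)),14).astype(np.float32)))
```

```text
tumbler ((440.67657470703125, 281.527587890625), (52.26280212402344, 52.475650787353516), 61.76964569091797)
trough ((640.9710083007812, -105.48238372802734), (89.4468994140625, 45.77215576171875), 25.89406394958496)
hex 454.89990636100225 98.87606796360812 area->flats 59.3 [  95.  155. -147.  -85.  -26.   35.] [32. 33. 35. 33. 33. 36.]
small1 440.40683908072947 3.801508540759576 area->flats 42.2 [ 105.  166. -133.  -80.  -20.   44.] [23. 25. 22. 23. 24. 26.]
small2 370.6717217067358 42.308471242062275 area->flats 42.4 [ 155. -145.  -89.  -15.   34.   91.] [26. 22. 24. 30. 16. 24.]
bottle ((437.76580810546875, -96.17839050292969), 13.308972358703613)
dot ((437.6058349609375, -96.66419219970703), 6.555309295654297)
testcup ((544.262451171875, 6.061835765838623), 22.6363525390625) dish ((547.824951171875, 193.86468505859375), 28.071287155151367)
```

All the sizes agree with the listing. I'll add a helper that turns a world target into a row, then start with the bottle.

```bash
cat > go.py <<'E'
# usage: go.py x y z yaw [x y z yaw ...] -> rows in tool axes (deg, m); yaw = world angle of tool x
import sys
from h import *
from scipy.spatial.transform import Rotation as T
s=observe();R=rot();p=s["eef_pos"]
print("t",round(s["t"],2),"tcp",p.round(1),"yaw",np.degrees(np.arctan2(R[1,0],R[0,0])).round(1),"q6",s["qpos"][5].round(2),"grip",round(s["grip_width"],3),"F",s["wrist_force"].round(1))
a=np.array(sys.argv[1:],float).reshape(-1,4)
for x,y,z,w in a:
    w=np.radians(w);X=np.array([np.cos(w),np.sin(w),0]);Y=np.array([0,0,-1.]);G=np.c_[X,Y,np.cross(X,Y)]
    print((T.from_matrix(R.T@G).as_rotvec(degrees=True)).round(2),(R.T@(np.array([x,y,z])-p)/1000).round(4))
E
python3 go.py 437.7 -96.4 230 116
```

```text
t 0.2 tcp [193.4 594.  230.6] yaw -108.0 q6 -0.26 grip 0.996 F [ 0.5 -0.7  0.2]
[-1.0000e-01  1.3596e+02  3.0000e-02] [0.5808 0.0015 0.4461]
```

Request:
jog_arm([
  [0,68,0,0.29,0,0.223,0.0854],
  [0,68,0,0.29,0,0.223,0.0854],
  [0,68,0,0.29,0,0.223,0.0854],
  [0,68,0,0.29,0,0.223,0.0854],
  [0,68,0,0.29,0,0.223,0.0854],
  [0,68,0,0.29,0,0.223,0.0854],
  [0,68,0,0.29,0,0.223,0.0854],
  [0,68,0,0.29,0,0.223,0.0854],
  [0,68,0,0.29,0,0.223,0.0854],
  [0,68,0,0.29,0,0.223,0.0854],
])

```text
t: 1.03
eef_pos: [315.6, 244.3, 231.0]
tool_rot: [-0.02, 0.021, -0.706, 0.708]
wrist_force: [-0.2, 0.3, 0.1]
grip_width: 1.001
```

```bash
python3 go.py 437.7 -96.4 230 116
```

```text
t 1.03 tcp [315.6 244.3 231. ] yaw -176.6 q6 -1.01 grip 1.001 F [-0.2  0.3  0.1]
[-0.16 67.38 -0.  ] [-0.1018  0.0016  0.3473]
```

Request:
jog_arm([
  [0,67.4,0,-0.102,0,0.347,0.0854],
  [0,67.4,0,-0.102,0,0.347,0.0854],
  [0,67.4,0,-0.102,0,0.347,0.0854],
  [0,67.4,0,-0.102,0,0.347,0.0854],
  [0,67.4,0,-0.102,0,0.347,0.0854],
  [0,67.4,0,-0.102,0,0.347,0.0854],
  [0,67.4,0,-0.102,0,0.347,0.0854],
  [0,67.4,0,-0.102,0,0.347,0.0854],
  [0,67.4,0,-0.102,0,0.347,0.0854],
  [0,67.4,0,-0.102,0,0.347,0.0854],
  [0,67.4,0,-0.102,0,0.347,0.0854],
])

```text
t: 1.95
eef_pos: [437.9, -97.9, 231.1]
tool_rot: [0.377, -0.376, -0.597, 0.6]
wrist_force: [-1.0, -0.0, -0.4]
grip_width: 0.999
```

```bash
python3 go.py 437.7 -96.4 76 116
python3 - <<'E'
from h import *
print(observe()["qpos"].round(2))
c=camera("wrist");cv2.imwrite("pics/w1.png",c["pixels"]);print(pose(c)[1])
E
```

```text
t 1.95 tcp [437.9 -97.9 231.1] yaw 115.7 q6 -1.27 grip 0.999 F [-1.  -0.  -0.4]
[-0.18 -0.32 -0.05] [ 0.0016  0.1551 -0.0009]
[ 0.15  0.08 -0.4   0.   -1.09 -1.27]
[ 363.82009989 -132.45044374  372.90004563]
```

View pics/w1.png

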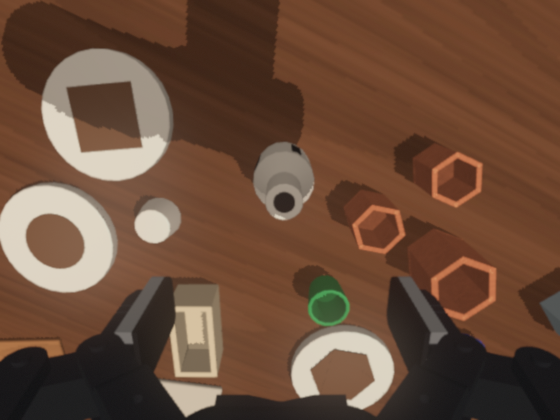

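The wrist view shows the bottle mouth at (284,203). I'll check that against the top-camera estimate before descending.

```bash
python3 - <<'E'
from h import *
c=camera("wrist");print(toplane(c,[[284,203]],115))
E
python3 go.py 437.7 -96.4 76 116
```

```text
[[437.02585875 -93.61661974]]
t 2.05 tcp [437.6 -96.1 231.3] yaw 116.1 q6 -1.27 grip 1.0 F [ 0.  -0.3 -0.1]
[-0.15  0.06 -0.06] [-1.000e-04  1.553e-01 -4.000e-04]
```

Request:
jog_arm([
  [0,0,0,0,0.03,0,0.0854],
  [0,0,0,0,0.06,0,0.0854],
  [0,0,0,0,0.09,0,0.0854],
  [0,0,0,0,0.115,0,0.0854],
  [0,0,0,0,0.135,0,0.0854],
  [0,0,0,0,0.15,0,0.0854],
  [0,0,0,0,0.154,0,0.0854],
  [0,0,0,0,0.154,0,0.06],
  [0,0,0,0,0.154,0,0.04],
  [0,0,0,0,0.154,0,0.03],
  [0,0,0,0,0.154,0,0.015],
  [0,0,0,0,0.154,0,0.015],
])

```text
t: 3.05
eef_pos: [438.0, -96.3, 78.4]
tool_rot: [0.374, -0.375, -0.599, 0.6]
wrist_force: [-0.9, 3.5, 9.3]
grip_width: 0.315
```

Request:
jog_arm([
  [0,0,0,0,0,0,0.01],
  [0,0,0,0,0,0,0.01],
  [0,0,0,0,0,0,0.01],
  [0,0,0,0,0,0,0.01],
  [0,0,0,0,0,0,0.01],
])

```text
t: 3.47
eef_pos: [437.8, -96.3, 78.5]
tool_rot: [0.374, -0.375, -0.599, 0.6]
wrist_force: [-1.3, 1.5, 1.0]
grip_width: 0.311
```

```bash
python3 go.py 437.7 -96.4 150 116 611.6 -282.7 150 116
```

```text
t 3.47 tcp [437.8 -96.3  78.5] yaw 116.1 q6 -1.27 grip 0.311 F [-1.3  1.5  1. ]
[-0.04  0.08 -0.09] [-0.0002 -0.0715  0.0002]
[-0.04  0.08 -0.09] [-0.244  -0.0712 -0.0741]
```

Request:
jog_arm([
  [0,0,0,0,-0.02,0,0.01],
  [0,0,0,0,-0.045,0,0.01],
  [0,0,0,0,-0.07,0,0.01],
  [0,0,0,-0.02,-0.071,-0.006,0.01],
  [0,0,0,-0.05,-0.071,-0.015,0.01],
  [0,0,0,-0.085,-0.071,-0.026,0.01],
  [0,0,0,-0.12,-0.071,-0.036,0.01],
  [0,0,0,-0.155,-0.071,-0.047,0.01],
  [0,0,0,-0.19,-0.071,-0.058,0.01],
  [0,0,0,-0.22,-0.071,-0.067,0.01],
  [0,0,0,-0.238,-0.071,-0.072,0.01],
  [0,0,0,-0.244,-0.071,-0.074,0.01],
])

```text
t: 4.47
eef_pos: [612.6, -285.2, 147.6]
tool_rot: [0.375, -0.375, -0.599, 0.6]
wrist_force: [-0.4, 0.2, -3.2]
grip_width: 0.316
```

```bash
python3 go.py 611.6 -282.7 92 116
python3 - <<'E'
from h import *
c=camera("scene");cv2.imwrite("pics/s1.png",c["pixels"])
E
```

```text
t 4.47 tcp [ 612.6 -285.2  147.6] yaw 115.9 q6 -0.92 grip 0.316 F [-0.4  0.2 -3.2]
[-0.12 -0.06 -0.06] [ 0.0028  0.0556 -0.0003]
```

View pics/s1.png

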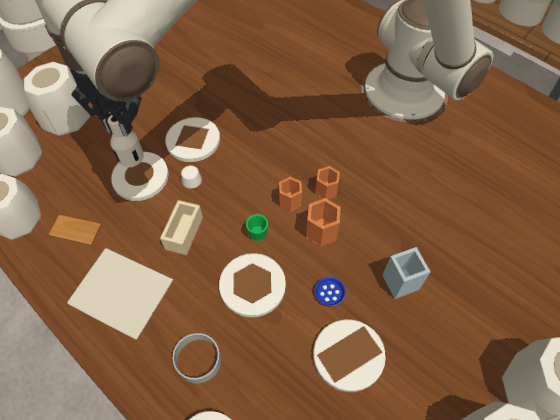

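The bottle hangs upright over the round stand at about (127,160). I'll lower it gently.

Request:
jog_arm([
  [0,0,0,0.002,0.015,0,0.01],
  [0,0,0,0.002,0.03,0,0.01],
  [0,0,0,0.002,0.042,0,0.01],
  [0,0,0,0.002,0.048,0,0.01],
  [0,0,0,0.002,0.052,0,0.01],
  [0,0,0,0.002,0.054,0,0.01],
  [0,0,0,0.002,0.054,0,0.01],
  [0,0,0,0.002,0.054,0,0.01],
])

```text
t: 5.18
eef_pos: [611.8, -283.0, 94.4]
tool_rot: [0.375, -0.375, -0.599, 0.6]
wrist_force: [-1.0, -0.0, -2.4]
grip_width: 0.312
```

```bash
python3 go.py 611.6 -282.7 92 116
```

```text
t 5.18 tcp [ 611.8 -283.    94.4] yaw 116.0 q6 -0.93 grip 0.312 F [-1.  -0.  -2.4]
[-0.07 -0.03 -0.1 ] [0.0004 0.0024 0.    ]
```

Request:
jog_arm([
  [0,0,0,0,0.001,0,0.01],
  [0,0,0,0,0.002,0,0.01],
  [0,0,0,0,0.002,0,0.01],
  [0,0,0,0,0.002,0,0.03],
  [0,0,0,0,0.002,0,0.04],
  [0,0,0,0,0.002,0,0.05],
  [0,0,0,0,0.002,0,0.07],
  [0,0,0,0,0.002,0,0.0854],
  [0,0,0,0,0.002,0,0.0854],
  [0,0,0,0,-0.01,0,0.0854],
  [0,0,0,0,-0.03,0,0.0854],
  [0,0,0,0,-0.06,0,0.0854],
])

```text
t: 6.18
eef_pos: [610.3, -282.4, 153.0]
tool_rot: [0.377, -0.373, -0.598, 0.601]
wrist_force: [1.0, -0.0, 0.0]
grip_width: 1.0
```

```bash
python3 go.py 611.6 -282.7 190 116 641 -105.5 190 115.9
```

```text
t 6.18 tcp [ 610.3 -282.4  153. ] yaw 116.0 q6 -0.93 grip 1.0 F [ 1. -0.  0.]
[-0.32 -0.04  0.13] [-0.0007 -0.037  -0.0008]
[-0.32  0.06  0.13] [ 0.1457 -0.0372 -0.1048]
```

Now move above the trough, and check the bottle with the top camera on the way.

Request:
jog_arm([
  [0,0,0,0,-0.037,0,0.0854],
  [0,0,0,0.03,-0.037,-0.021,0.0854],
  [0,0,0,0.06,-0.037,-0.042,0.0854],
  [0,0,0,0.09,-0.037,-0.063,0.0854],
  [0,0,0,0.12,-0.037,-0.084,0.0854],
  [0,0,0,0.146,-0.037,-0.105,0.0854],
  [0,0,0,0.146,-0.037,-0.105,0.0854],
  [0,0,0,0.146,-0.037,-0.105,0.0854],
])

```text
t: 6.85
eef_pos: [641.6, -103.3, 190.9]
tool_rot: [0.375, -0.373, -0.599, 0.601]
wrist_force: [0.8, -0.5, 0.4]
grip_width: 1.0
```

```bash
python3 go.py 641 -105.5 12 115.9
python3 - <<'E'
from h import *
c=camera("top");w=camera("wrist")
cv2.imwrite("pics/t2.png",np.vstack([cv2.resize(c["pixels"],(400,300)),cv2.resize(w["pixels"],(400,300))]))
V=cv2.cvtColor(c["pixels"],cv2.COLOR_BGR2HSV)[...,2]
E
```

```text
t 6.85 tcp [ 641.6 -103.3  190.9] yaw 116.2 q6 -1.2 grip 1.0 F [ 0.8 -0.5  0.4]
[-0.25  0.25  0.09] [-0.002   0.1789  0.0007]
```

View pics/t2.png

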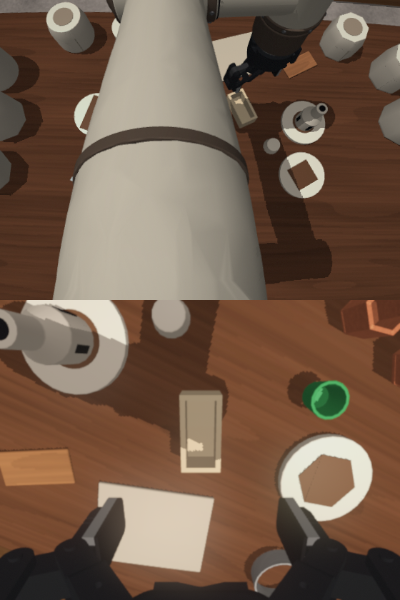

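The bottle stands upright on its stand (top view, 305,118). The trough, aligned with the jaws in the wrist view, lies between the fingers. Next I descend and grip it.

Request:
jog_arm([
  [0,0.2,0,-0.002,0.03,0.001,0.0854],
  [0,0.2,0,-0.002,0.06,0.001,0.0854],
  [0,0.2,0,-0.002,0.09,0.001,0.0854],
  [0,0.2,0,-0.002,0.12,0.001,0.0854],
  [0,0.2,0,-0.002,0.145,0.001,0.0854],
  [0,0.2,0,-0.002,0.165,0.001,0.0854],
  [0,0.2,0,-0.002,0.175,0.001,0.0854],
  [0,0.2,0,-0.002,0.178,0.001,0.0854],
  [0,0.2,0,-0.002,0.178,0.001,0.07],
  [0,0.2,0,-0.002,0.178,0.001,0.055],
  [0,0.2,0,-0.002,0.178,0.001,0.045],
  [0,0.2,0,-0.002,0.178,0.001,0.035],
])

```text
t: 7.95
eef_pos: [641.4, -107.7, 14.8]
tool_rot: [0.376, -0.375, -0.599, 0.599]
wrist_force: [0.7, -0.1, -2.5]
grip_width: 0.531
```

Request:
jog_arm([
  [0,0,0,0,0,0,0.03],
  [0,0,0,0,0,0,0.03],
  [0,0,0,0,0,0,0.03],
  [0,0,0,0,0,0,0.03],
  [0,0,0,0,-0.02,0,0.03],
  [0,0,0,0,-0.045,0,0.03],
  [0,0,0,0,-0.075,0,0.03],
  [0,0,0,0,-0.1,0,0.03],
])

```text
t: 8.62
eef_pos: [641.6, -107.7, 116.0]
tool_rot: [0.376, -0.375, -0.598, 0.6]
wrist_force: [0.4, 0.0, -1.6]
grip_width: 0.523
```

```bash
python3 go.py 630 100 115 94 616.2 292.1 115 72.2
```

```text
t 8.62 tcp [ 641.6 -107.7  116. ] yaw 115.8 q6 -1.2 grip 0.523 F [ 0.4  0.  -1.6]
[-1.100e-01  2.179e+01 -2.000e-02] [ 0.192   0.0009 -0.08  ]
[-1.000e-01  4.359e+01 -4.000e-02] [ 0.371   0.0007 -0.1511]
```

Request:
jog_arm([
  [0,2,0,0.017,0,-0.007,0.03],
  [0,5.5,0,0.047,0,-0.02,0.03],
  [0,9.5,0,0.081,0,-0.034,0.03],
  [0,13.5,0,0.115,0,-0.048,0.03],
  [0,17.5,0,0.15,0,-0.062,0.03],
  [0,21.8,0,0.185,0,-0.076,0.03],
  [0,26,0,0.22,0,-0.09,0.03],
  [0,30,0,0.255,0,-0.104,0.03],
  [0,34,0,0.29,0,-0.118,0.03],
  [0,38,0,0.325,0,-0.132,0.03],
  [0,41.5,0,0.355,0,-0.144,0.03],
  [0,43.6,0,0.371,0,-0.151,0.03],
])

```text
t: 9.62
eef_pos: [615.2, 295.9, 115.2]
tool_rot: [0.572, -0.571, -0.416, 0.417]
wrist_force: [0.4, -0.6, -2.4]
grip_width: 0.527
```

```bash
python3 go.py 616.2 292.1 29 72.2
python3 - <<'E'
from h import *
c=camera("top");w=camera("wrist")
cv2.imwrite("pics/t3.png",np.vstack([cv2.resize(c["pixels"],(400,300)),cv2.resize(w["pixels"],(400,300))]))
E
```

```text
t 9.62 tcp [615.2 295.9 115.2] yaw 72.2 q6 -2.56 grip 0.527 F [ 0.4 -0.6 -2.4]
[-0.09  0.02 -0.05] [-0.0032  0.0862 -0.0023]
```

View pics/t3.png

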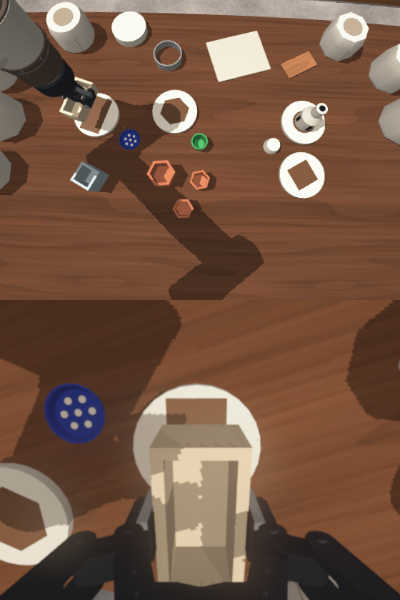

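The trough is held in line with its outline, upright above the stand. Next I lower it.

Request:
jog_arm([
  [0,0,0,-0.002,0.015,-0.001,0.03],
  [0,0,0,-0.002,0.04,-0.001,0.03],
  [0,0,0,-0.002,0.06,-0.001,0.03],
  [0,0,0,-0.002,0.073,-0.001,0.03],
  [0,0,0,-0.002,0.079,-0.001,0.03],
  [0,0,0,-0.002,0.082,-0.001,0.03],
  [0,0,0,-0.002,0.082,-0.001,0.03],
  [0,0,0,-0.002,0.082,-0.001,0.03],
])

```text
t: 10.38
eef_pos: [616.3, 293.5, 34.0]
tool_rot: [0.571, -0.57, -0.418, 0.418]
wrist_force: [0.0, -0.3, -2.5]
grip_width: 0.529
```

```bash
python3 go.py 616.2 292.1 29 72.2
```

```text
t 10.38 tcp [616.3 293.5  34. ] yaw 72.4 q6 -2.56 grip 0.529 F [ 0.  -0.3 -2.5]
[-0.02  0.22  0.02] [-0.0013  0.005  -0.0003]
```

Request:
jog_arm([
  [0,0,0,-0.001,0.002,0,0.03],
  [0,0,0,-0.001,0.004,0,0.03],
  [0,0,0,-0.001,0.0045,0,0.03],
  [0,0,0,-0.001,0.0045,0,0.03],
  [0,0,0,-0.001,0.0045,0,0.03],
])

```text
t: 10.8
eef_pos: [616.1, 292.6, 29.7]
tool_rot: [0.571, -0.57, -0.418, 0.418]
wrist_force: [-0.4, 1.1, -2.9]
grip_width: 0.531
```

Request:
jog_arm([
  [0,0,0,0,0.0005,0,0.03],
  [0,0,0,0,0.0005,0,0.05],
  [0,0,0,0,0.0005,0,0.06],
  [0,0,0,0,0.0005,0,0.075],
  [0,0,0,0,0.0005,0,0.0854],
  [0,0,0,0,0.0005,0,0.0854],
  [0,0,0,0,-0.02,0,0.0854],
  [0,0,0,0,-0.06,0,0.0854],
  [0,0,0,0,-0.1,0,0.0854],
  [0,0,0,0,-0.14,0,0.0854],
])

```text
t: 11.63
eef_pos: [615.8, 292.2, 171.2]
tool_rot: [0.571, -0.57, -0.418, 0.418]
wrist_force: [1.1, -0.1, -0.2]
grip_width: 1.0
```

```bash
python3 go.py 454.9 98.9 150 64.5
```

```text
t 11.63 tcp [615.8 292.2 171.2] yaw 72.4 q6 -2.56 grip 1.0 F [ 1.1 -0.1 -0.2]
[-0.02  7.93 -0.03] [-0.2328  0.0213  0.0951]
```

Request:
jog_arm([
  [0,2,0,-0.04,0,0.016,0.0854],
  [0,4,0,-0.08,0,0.032,0.0854],
  [0,6,0,-0.115,0,0.047,0.0854],
  [0,7.9,0,-0.15,0,0.062,0.0854],
  [0,7.9,0,-0.18,0,0.074,0.0854],
  [0,7.9,0,-0.21,0,0.086,0.0854],
  [0,7.9,0,-0.233,0.01,0.095,0.0854],
  [0,7.9,0,-0.233,0.021,0.095,0.0854],
  [0,7.9,0,-0.233,0.021,0.095,0.0854],
])

```text
t: 12.38
eef_pos: [453.0, 97.2, 149.4]
tool_rot: [0.598, -0.598, -0.376, 0.378]
wrist_force: [-0.6, 0.3, 0.6]
grip_width: 1.003
```

```bash
python3 go.py 454.9 98.9 25 64.5
python3 - <<'E'
from h import *
c=camera("top");w=camera("wrist")
cv2.imwrite("pics/t4.png",np.vstack([cv2.resize(c["pixels"],(400,300)),cv2.resize(w["pixels"],(400,300))]))
E
```

```text
t 12.38 tcp [453.   97.2 149.4] yaw 64.4 q6 -2.58 grip 1.003 F [-0.6  0.3  0.6]
[-0.12 -0.06 -0.12] [ 0.0026  0.1244 -0.0013]
```

View pics/t4.png

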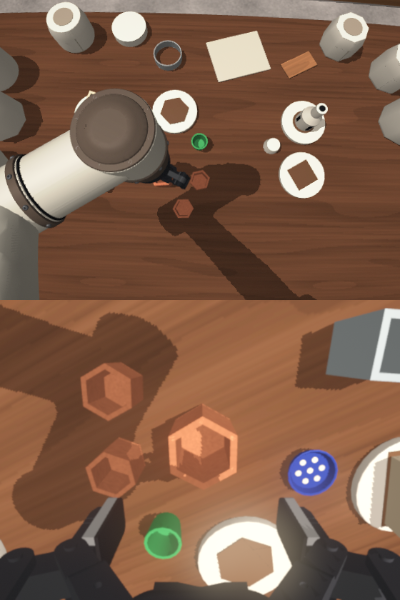

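The wrist view shows the hexcup centred at (203,450) with its flats square to the jaws. The left finger's track is clear of the small cups.

Request:
jog_arm([
  [0,0,0,0.002,0.02,-0.001,0.0854],
  [0,0,0,0.002,0.045,-0.001,0.0854],
  [0,0,0,0.002,0.07,-0.001,0.0854],
  [0,0,0,0.002,0.095,-0.001,0.0854],
  [0,0,0,0.002,0.115,-0.001,0.0854],
  [0,0,0,0.002,0.123,-0.001,0.0854],
  [0,0,0,0.002,0.124,-0.001,0.0854],
  [0,0,0,0.002,0.124,-0.001,0.075],
  [0,0,0,0.002,0.124,-0.001,0.065],
  [0,0,0,0.002,0.124,-0.001,0.055],
  [0,0,0,0.002,0.124,-0.001,0.045],
  [0,0,0,0.002,0.124,-0.001,0.045],
])

```text
t: 13.48
eef_pos: [458.4, 100.9, 28.3]
tool_rot: [-0.598, 0.598, 0.379, -0.376]
wrist_force: [-0.7, 0.0, 6.7]
grip_width: 0.7
```

Request:
jog_arm([
  [0,0,0,0,0,0,0.045],
  [0,0,0,0,0,0,0.045],
  [0,0,0,0,0,0,0.045],
  [0,0,0,0,-0.02,0,0.045],
  [0,0,0,0,-0.045,0,0.045],
  [0,0,0,0,-0.07,0,0.045],
  [0,0,0,0,-0.09,0,0.045],
])

```text
t: 14.07
eef_pos: [458.0, 100.7, 119.5]
tool_rot: [-0.598, 0.598, 0.379, -0.376]
wrist_force: [0.7, 0.4, -1.7]
grip_width: 0.699
```

```bash
python3 go.py 631.4 76.4 115 75
```

```text
t 14.07 tcp [458.  100.7 119.5] yaw 64.6 q6 -2.58 grip 0.699 F [ 0.7  0.4 -1.7]
[  0.17 -10.42   0.15] [ 0.0525  0.0051 -0.167 ]
```

Request:
jog_arm([
  [0,-1.5,0,0.006,0,-0.018,0.045],
  [0,-3.5,0,0.015,0,-0.045,0.045],
  [0,-6,0,0.025,0,-0.075,0.045],
  [0,-8,0,0.035,0,-0.105,0.045],
  [0,-10,0,0.044,0,-0.135,0.045],
  [0,-10.4,0,0.05,0,-0.155,0.045],
  [0,-10.4,0,0.0525,0,-0.165,0.045],
  [0,-10.4,0,0.0525,0.01,-0.165,0.045],
  [0,-10.4,0,0.0525,0.03,-0.165,0.045],
  [0,-10.4,0,0.0525,0.045,-0.165,0.045],
  [0,-10.4,0,0.0525,0.05,-0.165,0.045],
  [0,-10.4,0,0.0525,0.05,-0.165,0.045],
])

```text
t: 15.07
eef_pos: [627.3, 76.9, 67.5]
tool_rot: [0.561, -0.561, -0.43, 0.431]
wrist_force: [0.5, 0.4, -0.6]
grip_width: 0.699
```

```bash
python3 go.py 633.3 75.9 42 75
python3 - <<'E'
from h import *
c=camera("scene");w=camera("wrist")
cv2.imwrite("pics/t5.png",np.vstack([cv2.resize(c["pixels"],(400,300)),cv2.resize(w["pixels"],(400,300))]))
E
```

```text
t 15.07 tcp [627.3  76.9  67.5] yaw 75.0 q6 -2.21 grip 0.699 F [ 0.5  0.4 -0.6]
[-0.1  -0.03 -0.03] [ 0.0006  0.0255 -0.0061]
```

View pics/t5.png

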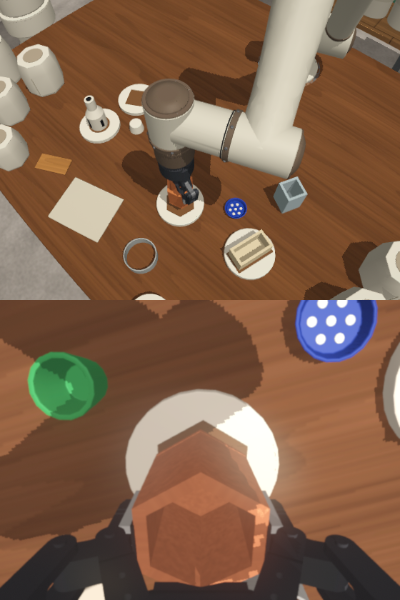

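The cup is held level over the hex stand. The trough stands squarely on its own stand in the scene view. I'll correct by 6 mm along tool z and lower.

Request:
jog_arm([
  [0,0,0,0.0005,0.004,-0.003,0.045],
  [0,0,0,0.0005,0.01,-0.006,0.045],
  [0,0,0,0.0005,0.016,-0.006,0.045],
  [0,0,0,0.0005,0.02,-0.006,0.045],
  [0,0,0,0.0005,0.022,-0.006,0.045],
  [0,0,0,0.0005,0.022,-0.006,0.045],
  [0,0,0,0.0005,0.022,-0.006,0.045],
])

```text
t: 15.75
eef_pos: [635.5, 76.4, 48.2]
tool_rot: [-0.56, 0.561, 0.432, -0.429]
wrist_force: [0.3, -0.2, -0.9]
grip_width: 0.692
```

```bash
python3 go.py 633.3 75.9 42.3 75
```

```text
t 15.75 tcp [635.5  76.4  48.2] yaw 75.0 q6 -2.2 grip 0.692 F [ 0.3 -0.2 -0.9]
[0.17 0.01 0.1 ] [-0.0011  0.0059  0.002 ]
```

Request:
jog_arm([
  [0,0,0,-0.0005,0.002,0.001,0.045],
  [0,0,0,-0.001,0.004,0.0015,0.045],
  [0,0,0,-0.001,0.0055,0.0015,0.045],
  [0,0,0,-0.001,0.0055,0.0015,0.045],
  [0,0,0,-0.001,0.0055,0.0015,0.045],
])

```text
t: 16.17
eef_pos: [633.8, 75.9, 42.6]
tool_rot: [-0.56, 0.561, 0.432, -0.429]
wrist_force: [-0.2, 0.6, -1.1]
grip_width: 0.694
```

```bash
python3 go.py 633.3 75.9 42.3 75
```

```text
t 16.17 tcp [633.8  75.9  42.6] yaw 75.0 q6 -2.2 grip 0.694 F [-0.2  0.6 -1.1]
[0.17 0.01 0.1 ] [-0.0001  0.0003  0.0005]
```

Request:
jog_arm([
  [0,0,0,0,0.001,0,0.045],
  [0,0,0,0,0.001,0,0.06],
  [0,0,0,0,0.001,0,0.07],
  [0,0,0,0,0.001,0,0.08],
  [0,0,0,0,0.001,0,0.0854],
  [0,0,0,0,0.001,0,0.0854],
  [0,0,0,0,-0.02,0,0.0854],
  [0,0,0,0,-0.06,0,0.0854],
  [0,0,0,0,-0.1,0,0.0854],
  [0,0,0,0,-0.13,0,0.0854],
])

```text
t: 17.0
eef_pos: [634.2, 75.8, 176.0]
tool_rot: [-0.56, 0.562, 0.433, -0.429]
wrist_force: [0.8, 0.5, 0.7]
grip_width: 1.0
```

```bash
python3 go.py 440.7 281.5 170 151.8
```

```text
t 17.0 tcp [634.2  75.8 176. ] yaw 75.0 q6 -2.2 grip 1.0 F [0.8 0.5 0.7]
[  0.41 -76.75  -0.1 ] [0.1488 0.005  0.2401]
```

Request:
jog_arm([
  [0.1,-7,0,0.0135,0,0.022,0.0854],
  [0.1,-14,0,0.027,0,0.044,0.0854],
  [0.2,-21,0,0.041,0,0.066,0.0854],
  [0.2,-28,0,0.054,0,0.088,0.0854],
  [0.3,-35,0,0.068,0,0.11,0.0854],
  [0.3,-42,0,0.081,0,0.132,0.0854],
  [0.4,-49,0,0.095,0,0.154,0.0854],
  [0.4,-56,0,0.109,0,0.176,0.0854],
  [0.4,-63,0,0.123,0,0.198,0.0854],
  [0.4,-70,0,0.136,0,0.22,0.0854],
  [0.4,-76.7,0,0.149,0.005,0.24,0.0854],
  [0.4,-76.7,0,0.149,0.005,0.24,0.0854],
])

```text
t: 18.0
eef_pos: [438.6, 283.6, 169.6]
tool_rot: [0.17, -0.17, -0.686, 0.687]
wrist_force: [-0.3, -0.3, 0.7]
grip_width: 1.002
```

```bash
python3 go.py 440.7 281.5 30 151.8
python3 - <<'E'
from h import *
c=camera("top");w=camera("wrist")
cv2.imwrite("pics/t6.png",np.vstack([cv2.resize(c["pixels"],(400,300)),cv2.resize(w["pixels"],(400,300))]))
E
```

```text
t 18.0 tcp [438.6 283.6 169.6] yaw 152.1 q6 -1.37 grip 1.002 F [-0.3 -0.3  0.7]
[-0.06  0.34 -0.03] [-0.0028  0.1396  0.0007]
```

View pics/t6.png

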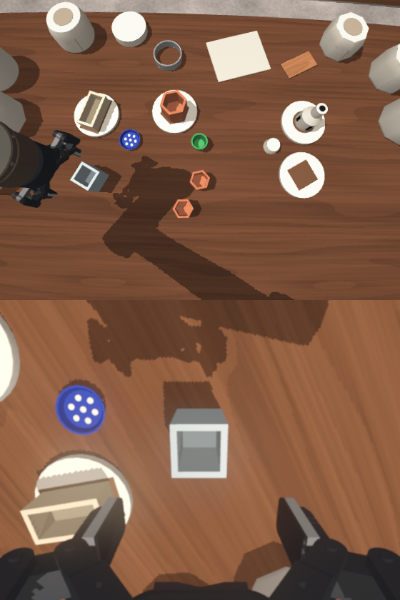

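Hexcup and trough are both on their stands in the top view. The tumbler lies square to the jaws in the wrist view (199,450), so I descend on it.

Request:
jog_arm([
  [0,0.2,0,-0.001,0.025,0,0.0854],
  [0,0.2,0,-0.001,0.05,0,0.0854],
  [0,0.2,0,-0.001,0.075,0,0.0854],
  [0,0.2,0,-0.001,0.1,0,0.0854],
  [0,0.2,0,-0.001,0.12,0,0.0854],
  [0,0.2,0,-0.001,0.135,0,0.0854],
  [0,0.2,0,-0.001,0.138,0,0.0854],
  [0,0.2,0,-0.001,0.138,0,0.07],
  [0,0.2,0,-0.001,0.138,0,0.06],
  [0,0.2,0,-0.001,0.138,0,0.05],
  [0,0.2,0,-0.001,0.138,0,0.04],
  [0,0.2,0,-0.001,0.138,0,0.04],
])

```text
t: 19.1
eef_pos: [442.3, 282.2, 33.4]
tool_rot: [-0.172, 0.175, 0.686, -0.685]
wrist_force: [-0.1, 0.1, 3.4]
grip_width: 0.605
```

Request:
jog_arm([
  [0,0,0,0,0,0,0.035],
  [0,0,0,0,0,0,0.035],
  [0,0,0,0,0,0,0.035],
])

```text
t: 19.35
eef_pos: [442.0, 282.1, 33.5]
tool_rot: [-0.173, 0.174, 0.686, -0.685]
wrist_force: [-1.3, -0.6, 0.8]
grip_width: 0.602
```

```bash
python3 go.py 440.7 281.5 150 151.8 450 0 150 136 464.2 -272 150 119.8
```

```text
t 19.35 tcp [442.  282.1  33.5] yaw 151.6 q6 -1.38 grip 0.602 F [-1.3 -0.6  0.8]
[ 0.11 -0.21 -0.12] [ 0.0006 -0.1165  0.0009]
[ 0.13 15.59 -0.11] [-0.1415 -0.1167  0.2441]
[ 0.14 31.79 -0.09] [-0.2834 -0.1168  0.4766]
```

Request:
jog_arm([
  [0,0,0,0,-0.02,0,0.035],
  [0,0,0,0,-0.05,0,0.035],
  [0,0,0,0,-0.08,0,0.035],
  [0,0,0,0,-0.105,0,0.035],
  [0,1,0,-0.009,-0.116,0.015,0.035],
  [0,2.5,0,-0.024,-0.116,0.041,0.035],
  [0,4.5,0,-0.041,-0.116,0.07,0.035],
  [0,6.5,0,-0.058,-0.116,0.1,0.035],
  [0,8.5,0,-0.076,-0.116,0.13,0.035],
  [0,10.5,0,-0.094,-0.116,0.16,0.035],
  [0,12.5,0,-0.111,-0.116,0.19,0.035],
  [0,14,0,-0.127,-0.116,0.217,0.035],
])

```text
t: 20.35
eef_pos: [448.9, 28.8, 148.9]
tool_rot: [-0.256, 0.257, 0.659, -0.659]
wrist_force: [0.1, 0.4, -1.8]
grip_width: 0.603
```

```bash
python3 go.py 464.2 -272 150 119.8
```

```text
t 20.35 tcp [448.9  28.8 148.9] yaw 137.5 q6 -1.17 grip 0.603 F [ 0.1  0.4 -1.8]
[ 0.07 17.68 -0.03] [-0.2145 -0.0012  0.2114]
```

Request:
jog_arm([
  [0,1.8,0,-0.022,0,0.022,0.035],
  [0,3.6,0,-0.044,0,0.043,0.035],
  [0,5.4,0,-0.066,0,0.065,0.035],
  [0,7.2,0,-0.088,0,0.087,0.035],
  [0,9,0,-0.11,0,0.108,0.035],
  [0,11,0,-0.132,0,0.13,0.035],
  [0,13,0,-0.154,0,0.152,0.035],
  [0,15,0,-0.175,0,0.173,0.035],
  [0,16.5,0,-0.195,0,0.192,0.035],
  [0,17.5,0,-0.21,0,0.206,0.035],
  [0,17.7,0,-0.2145,0,0.211,0.035],
  [0,17.7,0,-0.2145,0,0.211,0.035],
])

```text
t: 21.35
eef_pos: [463.7, -272.7, 147.9]
tool_rot: [-0.356, 0.355, 0.612, -0.611]
wrist_force: [-0.5, 1.3, -3.2]
grip_width: 0.6
```

```bash
python3 go.py 464.2 -272 47.4 119.8
```

```text
t 21.35 tcp [ 463.7 -272.7  147.9] yaw 119.6 q6 -0.82 grip 0.6 F [-0.5  1.3 -3.2]
[ 0.02 -0.17  0.06] [ 0.0003  0.1005 -0.0007]
```

Request:
jog_arm([
  [0,0,0,0,0.015,0,0.035],
  [0,0,0,0,0.04,0,0.035],
  [0,0,0,0,0.065,0,0.035],
  [0,0,0,0,0.082,0,0.035],
  [0,0,0,0,0.091,0,0.035],
  [0,0,0,0,0.095,0,0.035],
  [0,0,0,0,0.096,0,0.035],
  [0,0,0,0,0.096,0,0.035],
])

```text
t: 22.02
eef_pos: [464.4, -272.4, 52.6]
tool_rot: [-0.355, 0.355, 0.612, -0.611]
wrist_force: [0.9, -0.3, -2.4]
grip_width: 0.603
```

```bash
python3 go.py 464.2 -272 47.4 119.8
```

```text
t 22.02 tcp [ 464.4 -272.4   52.6] yaw 119.7 q6 -0.82 grip 0.603 F [ 0.9 -0.3 -2.4]
[ 0.07 -0.12  0.  ] [ 0.0005  0.0052 -0.    ]
```

Request:
jog_arm([
  [0,0,0,0,0.002,0,0.035],
  [0,0,0,0,0.004,0,0.035],
  [0,0,0,0,0.0055,0,0.035],
  [0,0,0,0,0.0055,0,0.035],
  [0,0,0,0,0.0055,0,0.035],
])

```text
t: 22.43
eef_pos: [464.8, -272.5, 47.5]
tool_rot: [-0.355, 0.356, 0.612, -0.611]
wrist_force: [0.7, 0.1, -0.6]
grip_width: 0.602
```

Request:
jog_arm([
  [0,0,0,0,0,0,0.045],
  [0,0,0,0,0,0,0.06],
  [0,0,0,0,0,0,0.075],
  [0,0,0,0,0,0,0.0854],
  [0,0,0,0,0,0,0.0854],
  [0,0,0,0,-0.02,0,0.0854],
  [0,0,0,0,-0.06,0,0.0854],
  [0,0,0,0,-0.1,0,0.0854],
  [0,0,0,0,-0.14,0,0.0854],
  [0,0,0,0,-0.17,0,0.0854],
])

```text
t: 23.27
eef_pos: [465.1, -273.0, 221.4]
tool_rot: [-0.353, 0.357, 0.612, -0.611]
wrist_force: [1.0, -0.6, 0.1]
grip_width: 1.003
```

```bash
python3 go.py 400 0 230 119.8
```

```text
t 23.27 tcp [ 465.1 -273.   221.4] yaw 119.7 q6 -0.82 grip 1.003 F [ 1.  -0.6  0.1]
[ 0.25 -0.09 -0.25] [ 0.2694 -0.0094 -0.0788]
```

Request:
jog_arm([
  [0,0,0,-0.003,-0.01,0.04,0.0854],
  [0,0,0,-0.006,-0.01,0.08,0.0854],
  [0,0,0,-0.009,-0.01,0.12,0.0854],
  [0,0,0,-0.012,-0.01,0.16,0.0854],
  [0,0,0,-0.015,-0.01,0.2,0.0854],
  [0,0,0,-0.018,-0.01,0.24,0.0854],
  [0,0,0,-0.02,-0.01,0.28,0.0854],
  [0,0,0,-0.023,-0.01,0.318,0.0854],
  [0,0,0,-0.023,-0.01,0.318,0.0854],
  [0,0,0,-0.023,-0.01,0.318,0.0854],
])

```text
t: 24.1
eef_pos: [198.5, -451.3, 230.1]
tool_rot: [-0.354, 0.358, 0.611, -0.61]
wrist_force: [0.7, 0.9, -0.8]
grip_width: 0.999
```

Run:
```python
from h import *
c=camera("top");im=c["pixels"];cv2.imwrite("pics/t7.png",im);print(observe()["t"],observe()["eef_pos"])
hsv=cv2.cvtColor(im,cv2.COLOR_BGR2HSV)
def roi(u,v,m,r=30):
    o=np.zeros(m.shape,bool);o[v-r:v+r,u-r-8:u+r+8]=m[v-r:v+r,u-r-8:u+r+8];return o
g=(hsv[...,0]>45)&(hsv[...,0]<85)&(hsv[...,1]>100);b=(hsv[...,0]>105)&(hsv[...,0]<130)&(hsv[...,1]>130)
print("testcup",cv2.minEnclosingCircle(toplane(c,biggest(roi(279,198,g)),30).astype(np.float32)),"dish",cv2.minEnclosingCircle(toplane(c,biggest(roi(182,196,b)),14).astype(np.float32)))
# project expected rim centres
R=cv2.Rodrigues(np.array(c["rvec"]))[0]
P=np.array([[616.2,292.1,59],[631.4,76.4,84],[611.6,-282.7,129],[464.2,-272,94]],float)
u=cv2.projectPoints(P,c["rvec"],c["tvec"],c["mtx"],np.array(c["dist_coeffs"]))[0][:,0].astype(int);print(u)
o=(hsv[...,0]<15)&(hsv[...,1]>100)&(hsv[...,2]>150);V=hsv[...,2]
q=cv2.convexHull(toplane(c,biggest(roi(*u[1],o,26)),84).astype(np.float32));M=cv2.moments(q)
a=cv2.approxPolyDP(q,6,True)[:,0];e=np.roll(a,-1,0)-a;print("hex",M["m10"]/M["m00"],M["m01"]/M["m00"],np.degrees(np.arctan2(e[:,1],e[:,0])).round()%60,np.hypot(*e.T).round())
k=biggest(roi(*u[2],V<60,8));print("dot",cv2.minEnclosingCircle(toplane(c,k,129).astype(np.float32)))
t=[cv2.resize(im[y-30:y+30,x-40:x+40],(400,300),interpolation=cv2.INTER_CUBIC) for x,y in u]
cv2.imwrite("pics/c7.png",np.vstack([np.hstack(t[:2]),np.hstack(t[2:])]))
```

```text
24.15 [ 199.57596342 -450.83092804  230.06217394]
testcup ((544.141357421875, 6.282839298248291), 22.58196449279785) dish ((547.824951171875, 193.86468505859375), 28.071287155151367)
[[126 152]
 [241 142]
 [450 151]
 [440 239]]
hex 631.5525630227684 75.22429248851982 [47. 48. 46. 44. 43. 36.] [35. 35. 31. 34. 28. 39.]
dot ((611.9662475585938, -283.7608337402344), 6.603249549865723)
```

View pics/c7.png

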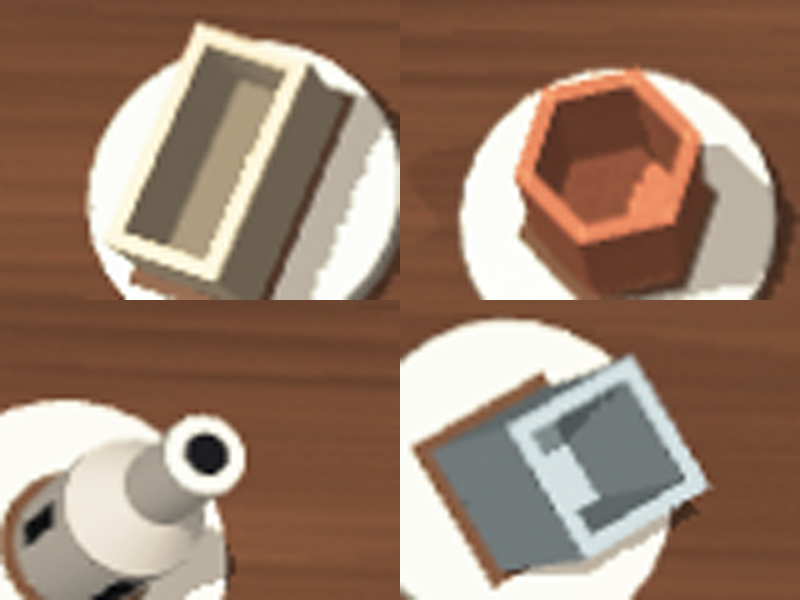

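View pics/t7.png

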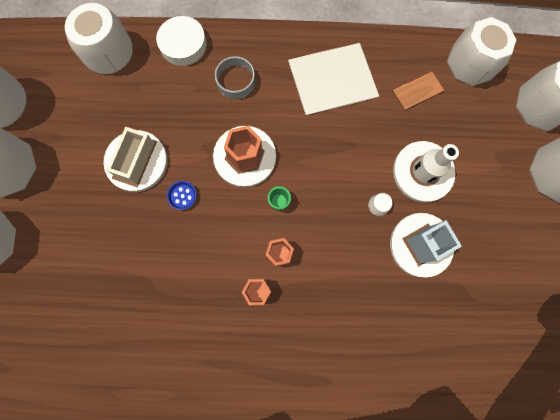

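All four pots sit centred, with rims within about 3 mm of the expected points and sides parallel to the outlines. The test cup and dish have not moved, so I'm handing in.

```bash
python3 -c "
from plant import hand_in
print(hand_in())"
```

```text
the job is handed in; nothing more can be done
None
```

All four pots are on their matching stands, and the job was handed in after about 24 s of the 120 s allowed. `hand_in()` gave no verdict. I moved the bottle first, then the trough, the large hexcup and the tumbler, and set each one down before letting go.

The last checks used the top camera with the arm moved clear:

| Item | Result |
|---|---|
| Bottle | mouth about 1 mm from the stand's centre |
| Hexcup | about 1 mm off centre; most sides 43–48° against the outline's 45° |
| Trough and tumbler | rims about 2.5 mm off by eye in the enlarged picture; sides parallel to the outlines by eye |
| Test cup and dish | unmoved to within 0.3 mm |

- **One reading disagreed:** one of the hexcup's six sides measured 36°. I put this down to the coarse outline, since the other five sides agreed with each other.
- **Not measured:** I judged that the pots were upright only by eye in the pictures.

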